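# Preset the tempering slab's cooling-water valve to two turns

### The arm

A 6-joint arm with a two-finger parallel gripper is mounted at the origin on the work surface. World frame = base frame: x ahead of the robot, y to its left, z up, the work surface at z = 0. Lengths are in m, angles in rad, forces in N, time in s.
With the tool pointing down it reaches from about 0.375 to 0.9 m from the base axis. Payload 3.1 kg.
Tool frame: the origin (TCP) lies midway between the tips of the shut fingers; the grasp point (between the pads) lies 19 mm behind it (manip.grasp_offset is the distance from the TCP to the grasp point, in m); z points along the fingers, y is the line along which they close (so a half turn about z gives the same grasp; the last joint's range is limited). The gripper opens to 85 mm and grips with 20 to 120 N. Pads are 22 mm wide; open, the fingers measure 114 mm over their backs; the gripper's body (76 mm by 85 mm) begins 54 mm behind the grasp point. The pads swing forward as they close: fully open they stand 13 mm farther back than shut.
Start: joints at [1.089, 0.527, 1.433, -0, 1.181, -0.178], TCP at [0.186, 0.597, 0.231] pointing down, gripper open.
Joint ranges: [-3.08, 3.08], [-0.75, 2.2], [0.22, 2.44], [-1.43, 4.57], [0, 2.65], [-2.85, 2.85]. Speed limits (rad/s): [2.79, 2.79, 3.14, 3.14, 3.14, 3.14].

### API

Orientations are given as a unit quaternion [x, y, z, w].
In Python, from station import sensors, cams, order, manip gives the robot as it stands.
- The arm moves only by the tool move_arm, never from a script. Its argument "targets" is a list of rows, each an object of numbers: "dx", "dy", "dz": the shift along the world's x, y, z normalised to -1 to 1, where 1 is 25 mm; "rx", "ry", "rz": the turn, a rotation vector about the world's x, y, z normalised to -1 to 1, where 1 is 30 degrees. A call has exactly 10 rows; each row shifts and turns the commanded pose from where the row before left it; what a row does not reach is not made up. A row lasts 1/8 s, in which the tool goes at most 62.5 mm and 10.7 degrees, less where a joint would pass 70% of its speed; a pose out of reach is approached as far as the arm can. A call with a number of a shift or a turn outside -1 to 1 is refused whole. A call with a gripper value outside its range is refused whole. "claw" is the opening in per cent of the stroke, from 0 (shut) to 100 (fully open), set as the call begins (left out, the last holds). The fingers move at their own pace and stop on an object; "newtons" is the grip in N (left out, the last holds). Time passes only in rows, so rows that do not move let the fingers close, or fill a call up. It gives the time, the measured TCP pose, the force, the opening and the grip force at its end, in the units of the state.
- sensors.sense(): the state, without advancing time (a new reading comes with each control period).
- cams.snapshot(name): name is "side" or "top" or "wrist"; returns the picture (400x640x3 uint8, red, green, blue); there is no depth.
- cams.camera_model(name): a dict with "fx", "fy", "cx", "cy" (pixels), "distortion" ([k1, k2, p1, p2, k3] as OpenCV has them; the pictures are not rectified), "extrinsics" (4x4, takes a point from world to camera coordinates). Camera axes: x right, y down, z forward; pixel columns grow to the right and rows downward; lengths in m; the calibration is good to about 2 mm. A picture is of the moment at which its call begins: read the wrist's pose just before it. camera_model takes no time and is no camera call; for the wrist camera it gives the pose at the moment of the call.
- order.sign_off(): hands the job in; it is judged then, once.
The state is a dict: "t": time; "q": joint angles; "qd": joint speeds; "tau": joint torques, N m; "tcp_pos": TCP position; "tool_rot": TCP orientation; "force": force on the tool from outside, world axes, zero at the start; "ft_torque": the same for the moment, N m; "finger_gap": opening from 0.0 (shut) to 1.0 (fully open); "gripper_force": force on a finger pad.
Only numpy, scipy, OpenCV 4.12 (cv2) and the standard library are available. Lean on these libraries where they do the work, as an engineer would, in place of code of your own. Each camera call takes 0.05 s, during which the arm holds its last target. There are 200 camera calls.

### The job

Set the cooling-water valve of the marble tempering slab: take hold of the upright revolving handle on its hand wheel, wind the wheel clockwise (seen from above) until the valve is fully shut on its stop, then back it off exactly two full turns without running past the mark. Finish while still holding the handle in the gripper with the wheel standing still at two turns, so that a colleague can tighten the lock nut; do not let go. Leave the scraper, jug and tub where they are.

Things in the scene. Friction and masses are not known exactly. Their poses are not given: they have to be found in the camera images.
- wheel (a joint): opening of the valve in rad: 0 = fully shut on the stop, growing as the wheel is turned counter-clockwise seen from above; one full turn is 6.283. Starts half a turn to 1.6 turns open. The wheel stays where it is left; turning it takes about 2.5 N at the handle. The stop at 0 is hard. The wheel neither rises nor sinks as it turns.
- wheel_axis (a point): point on the upright axis of the dark hand wheel, 153 mm above the counter, middle of the rim. Wheel 113 mm over the rim, rim 13 mm thick, its top at 159 mm; three spokes, the hub stays below the rim's top. It tops a brass valve in a 27 mm pipe, 55 mm up, that feeds the marble slab beyond (260 x 460 mm, top at 62 mm, a moulding tray on it). Lock nut under the hub. All this is fixed.
- handle (a point): middle of the revolving handle, on the handle's own axis: a black upright round grip, 21 mm thick, that stands on the wheel's rim 50 mm from the wheel's axis; it reaches from 168 to 224 mm above the counter, this point lies at 196 mm. It spins freely on its own spindle, so a gripper that holds it can carry it round the circle without turning. At joint value 0 it stands in the +x direction of the frame of point wheel_axis, and it goes round with the joint value.
- scraper_mid (a point): blue plastic scraper lying flat on the counter between the pipe and the robot, about 200 x 95 x 22 mm, point near its middle; to be left alone
- jug_mid (a point): cream measuring jug with a handle, 104 mm across, 150 mm high, standing on the counter, point half-way up on its axis; to be left alone
- tub_mid (a point): white lidded tub 130 x 180 mm, 87 mm high, standing on the counter, point at its centre; to be left alone

How it is judged:
By the outcome, as a careful person would: the job done as asked, in the order asked, and still so for the second after the job is handed in, while the arm keeps its last pose, push and grip.
It also fails if it takes over 61 s, if anything falls off the work surface, if the arm or the gripper's body presses on something with over 40 N, if the wrist force passes 120 N, or if a joint passes its speed limit or range.

## Working session

There is one attempt and no reset: what is moved stays moved. The work goes in short steps, Python scripts to look and compute and a tool call to move; the robot and the scene stay as the last step left them, time stands still between calls to the robot, and variables do not carry over. Pictures are saved under pics/ and viewed, at most 10 in all, crops included, and the job is handed in when it is done.

Besides the shell and the picture viewer there is one more tool, called after ">>>" as name(argument=value, ...) on one line, values as JSON. move_arm: Moves the arm, as the interface text tells. Scaled input: -1 to 1 covers 25 mm each way for a shift and 30 degrees each way for a turn. Its arguments: {"type":"object","properties":{"targets":{"type":"array"},"claw":{"type":"number"},"newtons":{"type":"number"}},"required":["targets"]}

```bash
mkdir -p pics; ls
python3 - <<'E'
from station import sensors, cams, order, manip
import cv2,numpy as np
s=sensors.sense();print(s,manip.grasp_offset)
for n in ["side","top"]:
    im=cams.snapshot(n);cv2.imwrite(f"pics/{n}0.png",im[:,:,::-1]);m=cams.camera_model(n);print(n,m)
E
```

```text
pics
{'t': 0.0, 'q': array([ 1.08951283e+00,  5.28465864e-01,  1.43390877e+00,  2.33763209e-06,
        1.18140280e+00, -1.78472386e-01]), 'qd': array([-8.40849260e-04,  8.52079242e-04, -6.17251913e-05,  1.51037465e-03,
       -1.59632040e-03,  8.16885425e-04]), 'tau': array([-7.36849711e-05, -4.42339075e+01, -1.78027743e+01, -1.75529685e-04,
        8.21525522e-03, -1.25207117e-05]), 'tcp_pos': array([0.18599379, 0.59592901, 0.23033175]), 'tool_rot': array([ 1.50828107e-01,  9.88559401e-01, -1.03313669e-03, -3.54876546e-04]), 'force': array([ 0.1709255 , -0.0070218 , -0.23882448]), 'ft_torque': array([0.01420162, 0.05051218, 0.00414736]), 'gripper_force': 0.0, 'finger_gap': 0.9970421286878272} 0.0187
side {'fx': 365.3317184851188, 'fy': 365.3317184851188, 'cx': 312.57792841963175, 'cy': 200.35037175450572, 'distortion': array([-0.07646472,  0.        ,  0.        ,  0.        ,  0.        ]), 'extrinsics': array([[ 0.89525757, -0.44542559,  0.01048425, -0.48577025],
       [-0.28632959, -0.59320174, -0.75241416,  0.33377373],
       [ 0.34136379,  0.67060252, -0.65860688,  0.99966467],
       [ 0.        ,  0.        ,  0.        ,  1.        ]])}
top {'fx': 432.80242123742863, 'fy': 432.80242123742863, 'cx': 319.837287376296, 'cy': 199.06865040691832, 'distortion': array([-0.08065676,  0.        ,  0.        ,  0.        ,  0.        ]), 'extrinsics': array([[-5.85067692e-03, -9.99982640e-01, -6.99713373e-04,
         8.44880259e-02],
       [-9.80901329e-01,  5.87507510e-03, -1.94417247e-01,
         5.99605411e-01],
       [ 1.94417983e-01, -4.51122720e-04, -9.80918674e-01,
         1.39863949e+00],
       [ 0.00000000e+00,  0.00000000e+00,  0.00000000e+00,
         1.00000000e+00]])}
```

View pics/side0.png

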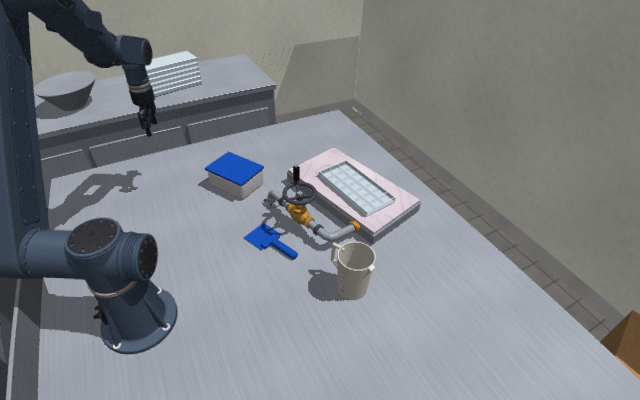

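View pics/top0.png

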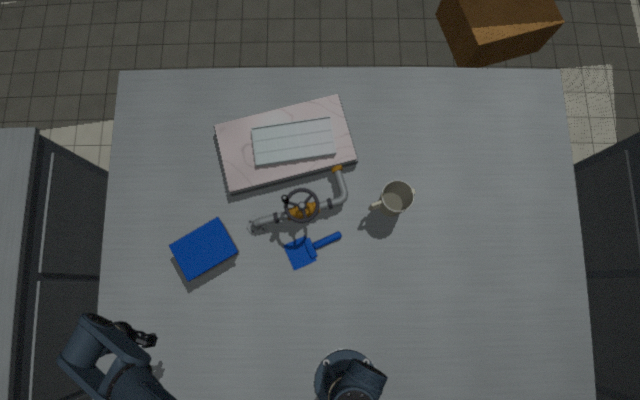

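The side view shows the wheel near (299,192) with its handle at (296,173). The top view has the wheel at (303,205) and the handle at (285,199).

```bash
cat > h.py <<'E'
import cv2,numpy as np
from station import sensors, cams
def ray(m,uv):
    K=np.array([[m["fx"],0,m["cx"]],[0,m["fy"],m["cy"]],[0,0,1]])
    p=cv2.undistortPoints(np.array([[uv]],float),K,np.array(m["distortion"]))[0,0]
    E=np.array(m["extrinsics"]);R=E[:3,:3];d=R.T@np.r_[p,1]
    return -R.T@E[:3,3],d/np.linalg.norm(d)
def plane(m,uv,z):
    o,d=ray(m,uv);return o+d*(z-o[2])/d[2]
def cross(rays):
    A=np.zeros((3,3));b=np.zeros(3)
    for o,d in rays:
        P=np.eye(3)-np.outer(d,d);A+=P;b+=P@o
    x=np.linalg.solve(A,b);return x,[np.linalg.norm((np.eye(3)-np.outer(d,d))@(x-o)) for o,d in rays]
def proj(m,p):
    K=np.array([[m["fx"],0,m["cx"]],[0,m["fy"],m["cy"]],[0,0,1]]);E=np.array(m["extrinsics"])
    return cv2.projectPoints(np.array([p],float),cv2.Rodrigues(E[:3,:3])[0],E[:3,3],K,np.array(m["distortion"]))[0][0,0]
E
python3 - <<'E'
import cv2,numpy as np
a=cv2.imread("pics/side0.png")[155:235,255:345];b=cv2.imread("pics/top0.png")[170:240,250:350]
a=cv2.resize(a,(450,400),interpolation=0);b=cv2.resize(b,None,fx=3.5,fy=3.5,interpolation=0)
c=np.zeros((400,800,3),np.uint8);c[:,:450]=a;c[:245,450:800]=b;cv2.imwrite("pics/c0.png",c)
E
```

```text
(no output)
```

View pics/c0.png

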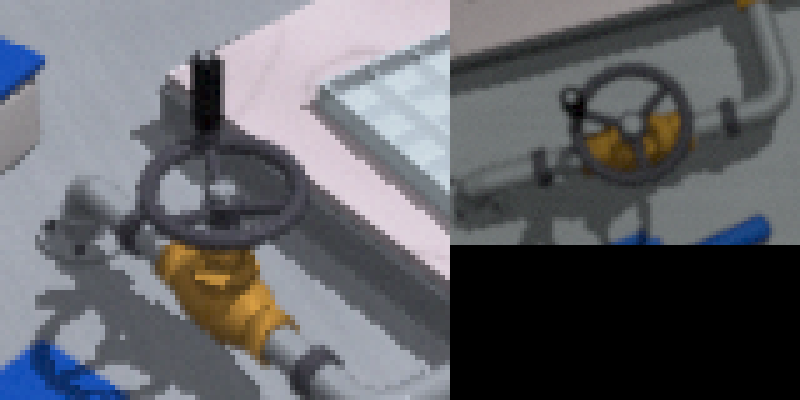

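The handle spans rows 166–181.5 at column 296.5 in the side view, and its middle in the top view is near (285.7,200.4). The wheel rim centre is about (300,194) in the side view and (302.3,205.3) in the top view.

Run:
```python
from h import *
S=cams.camera_model("side");T=cams.camera_model("top")
for n,a,b,z in [("handle",(296.5,173.8),(285.7,200.4),.196),("htop",(296.5,166.3),(284.9,198.6),.224),("wheel",(300,194),(302.3,205.3),.153)]:
    x,r=cross([ray(S,a),ray(T,b)]);print(n,x,r,plane(S,a,z),plane(T,b,z))
s=sensors.sense();from scipy.spatial.transform import Rotation as R
print(R.from_quat(s["tool_rot"]).as_matrix())
W=cams.camera_model("wrist");print(W["extrinsics"],W["fx"]);print(proj(W,[.566,.13,.19]))
```

```text
handle [0.57147766 0.18450377 0.19509444] [np.float64(0.001936918944546253), np.float64(0.0019369189445463905)] [0.57299316 0.18323923 0.196     ] [0.5694079  0.18495325 0.196     ]
htop [0.57154077 0.18441357 0.22507774] [np.float64(0.0023952712896675265), np.float64(0.0023952712896674944)] [0.57462424 0.18559506 0.224     ] [0.5694159 0.1851535 0.224    ]
wheel [0.56276426 0.13619681 0.14936106] [np.float64(0.00026404995012400956), np.float64(0.0002640499501238094)] [0.56125755 0.13224684 0.153     ] [0.5618386  0.13612001 0.153     ]
[[-9.54505669e-01  2.98191405e-01 -9.02027269e-04]
 [ 2.98192584e-01  9.54504082e-01 -1.77212345e-03]
 [ 3.32556729e-04 -1.96047972e-03 -9.99998023e-01]]
[[ 0.29764876  0.95467463 -0.00124763 -0.62398179]
 [ 0.9112863  -0.28373114  0.29841902 -0.03878572]
 [ 0.28453907 -0.089961   -0.95443414  0.3793626 ]
 [ 0.          0.          0.          1.        ]] 309.7029176502823
[ 31.4701567  626.24697797]
```

>>> move_arm(targets=[{"dx": 0.7,"dy": -0.75,"dz": 0.14},{"dx": 0.7,"dy": -0.75,"dz": 0.14},{"dx": 0.7,"dy": -0.75,"dz": 0.14},{"dx": 0.7,"dy": -0.75,"dz": 0.14},{"dx": 0.7,"dy": -0.75,"dz": 0.14},{"dx": 0.7,"dy": -0.75,"dz": 0.14},{"dx": 0.7,"dy": -0.75,"dz": 0.14},{"dx": 0.7,"dy": -0.75,"dz": 0.14},{"dx": 0.7,"dy": -0.75,"dz": 0.14},{"dx": 0.7,"dy": -0.75,"dz": 0.14}], claw=100, newtons=60)

```text
schema error: expected keys dx, dy, dz, rx, ry, rz
```

>>> move_arm(targets=[{"dx": 0.75,"dy": -0.8,"dz": 0.14},{"dx": 0.75,"dy": -0.8,"dz": 0.14},{"dx": 0.75,"dy": -0.8,"dz": 0.14},{"dx": 0.75,"dy": -0.8,"dz": 0.14},{"dx": 0.75,"dy": -0.8,"dz": 0.14},{"dx": 0.75,"dy": -0.8,"dz": 0.14},{"dx": 0.75,"dy": -0.8,"dz": 0.14},{"dx": 0.75,"dy": -0.8,"dz": 0.14},{"dx": 0.75,"dy": -0.8,"dz": 0.14},{"dx": 0}])

```text
schema error: expected keys dx, dy, dz, rx, ry, rz
```

Run:
```python
from h import *
s=sensors.sense();m=cams.camera_model("wrist");im=cams.snapshot("wrist");cv2.imwrite("pics/w1.png",im[:,:,::-1])
np.save("w1.npy",m,allow_pickle=True);print(s["t"],s["tcp_pos"],s["q"],proj(m,[.571,.184,.196]),proj(m,[.562,.135,.153]))
```

```text
0.1 [0.18604027 0.59599151 0.230418  ] [ 1.08950396e+00  5.28396803e-01  1.43377097e+00 -2.24892920e-05
  1.18141325e+00 -1.78485584e-01] [ 70.17639289 630.86440316] [ 57.84610254 578.28342515]
```

View pics/w1.png

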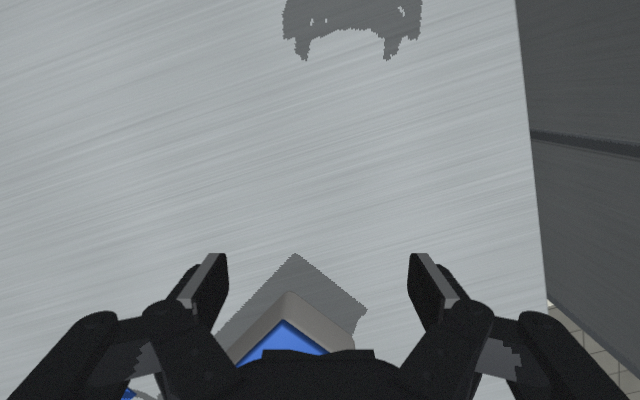

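The wrist view shows only the two open fingers at (215,280) and (430,280), with the tub's corner below them. The move was refused because every row needs all six keys.

>>> move_arm(targets=[{"dx": 0.7,"dy": -0.75,"dz": 0.14,"rx": 0,"ry": 0,"rz": 0},{"dx": 0.7,"dy": -0.75,"dz": 0.14,"rx": 0,"ry": 0,"rz": 0},{"dx": 0.7,"dy": -0.75,"dz": 0.14,"rx": 0,"ry": 0,"rz": 0},{"dx": 0.7,"dy": -0.75,"dz": 0.14,"rx": 0,"ry": 0,"rz": 0},{"dx": 0.7,"dy": -0.75,"dz": 0.14,"rx": 0,"ry": 0,"rz": 0},{"dx": 0.7,"dy": -0.75,"dz": 0.14,"rx": 0,"ry": 0,"rz": 0},{"dx": 0.7,"dy": -0.75,"dz": 0.14,"rx": 0,"ry": 0,"rz": 0},{"dx": 0.7,"dy": -0.75,"dz": 0.14,"rx": 0,"ry": 0,"rz": 0},{"dx": 0.7,"dy": -0.75,"dz": 0.14,"rx": 0,"ry": 0,"rz": 0},{"dx": 0.7,"dy": -0.75,"dz": 0.14,"rx": 0,"ry": 0,"rz": 0}], claw=100, newtons=60)

```text
t: 1.4
tcp_pos: [0.3616, 0.4083, 0.2662]
tool_rot: [0.151, 0.989, -0.0, -0.0]
force: [0.5, -0.0, 0.2]
finger_gap: 1.0
gripper_force: 0.0
```

>>> move_arm(targets=[{"dx": 0.75,"dy": -0.8,"dz": 0.14,"rx": 0,"ry": 0,"rz": 0},{"dx": 0.75,"dy": -0.8,"dz": 0.14,"rx": 0,"ry": 0,"rz": 0},{"dx": 0.75,"dy": -0.8,"dz": 0.14,"rx": 0,"ry": 0,"rz": 0},{"dx": 0.75,"dy": -0.8,"dz": 0.14,"rx": 0,"ry": 0,"rz": 0},{"dx": 0.75,"dy": -0.8,"dz": 0.14,"rx": 0,"ry": 0,"rz": 0},{"dx": 0.75,"dy": -0.8,"dz": 0.14,"rx": 0,"ry": 0,"rz": 0},{"dx": 0.75,"dy": -0.8,"dz": 0.14,"rx": 0,"ry": 0,"rz": 0},{"dx": 0.6,"dy": -0.6,"dz": 0.14,"rx": 0,"ry": 0,"rz": 0},{"dx": 0.4,"dy": -0.4,"dz": 0.14,"rx": 0,"ry": 0,"rz": 0},{"dx": 0,"dy": 0,"dz": 0,"rx": 0,"ry": 0,"rz": 0}])

```text
t: 2.65
tcp_pos: [0.5182, 0.2437, 0.298]
tool_rot: [0.151, 0.988, 0.0, 0.0]
force: [0.1, 0.1, -0.7]
finger_gap: 0.997
gripper_force: 0.0
```

Run:
```python
from h import *
s=sensors.sense();m=cams.camera_model("wrist");im=cams.snapshot("wrist");cv2.imwrite("pics/w2.png",im[:,:,::-1])
np.save("w2.npy",m,allow_pickle=True);print(s["t"],s["tcp_pos"],s["q"],s["force"],proj(m,[.571,.184,.196]),proj(m,[.562,.135,.153]))
```

```text
2.65 [0.51824353 0.24366111 0.29796349] [ 2.44319646e-01  3.85246075e-01  1.48461221e+00  2.24832019e-04
  1.27128439e+00 -1.02251777e+00] [ 0.14772428  0.05013581 -0.70366628] [271.53513731 270.2778703 ] [229.76721662 253.65254498]
```

View pics/w2.png

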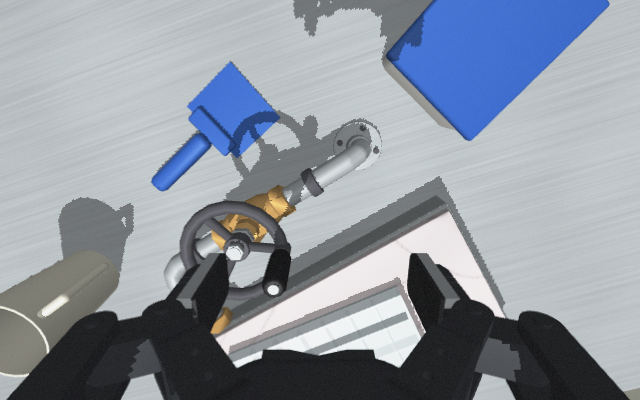

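The wrist view shows the handle's cap at (274,290), its middle at about (277,270), and the rim's centre at about (236,250), all clear of both fingers.

Run:
```python
from h import *
S=cams.camera_model("side");T=cams.camera_model("top");W=np.load("w2.npy",allow_pickle=True).item()
for n,a,b,c,z in [("handle",(296.5,173.8),(285.7,200.4),(277,270),.196),("htop",(296.5,166.3),(284.9,198.6),(274,290),.224),("wheel",(300,194),(302.3,205.3),(236,250),.153)]:
    print(n,*cross([ray(S,a),ray(T,b),ray(W,c)]),plane(W,c,z))
```

```text
handle [0.57268681 0.18641067 0.19306417] [np.float64(0.0016959766938161639), np.float64(0.002904504573647559), np.float64(0.0017481214979524905)] [0.5721936  0.18875456 0.196     ]
htop [0.57321281 0.1868733  0.22272827] [np.float64(0.00193046562879795), np.float64(0.0038062078185579543), np.float64(0.0024879982034482244)] [0.57417344 0.18915153 0.224     ]
wheel [0.56343349 0.1381759  0.14621554] [np.float64(0.0012101348051717612), np.float64(0.0018079848385660806), np.float64(0.0015459581169677639)] [0.56003729 0.14271243 0.153     ]
```

>>> move_arm(targets=[{"dx": 0.73,"dy": -0.76,"dz": 0,"rx": 0,"ry": 0,"rz": 0},{"dx": 0.73,"dy": -0.76,"dz": 0,"rx": 0,"ry": 0,"rz": 0},{"dx": 0.73,"dy": -0.75,"dz": 0,"rx": 0,"ry": 0,"rz": 0},{"dx": 0,"dy": 0,"dz": -0.8,"rx": 0,"ry": 0,"rz": 0},{"dx": 0,"dy": 0,"dz": -0.8,"rx": 0,"ry": 0,"rz": 0},{"dx": 0,"dy": 0,"dz": -0.8,"rx": 0,"ry": 0,"rz": 0},{"dx": 0,"dy": 0,"dz": -0.8,"rx": 0,"ry": 0,"rz": 0},{"dx": 0,"dy": 0,"dz": -0.8,"rx": 0,"ry": 0,"rz": 0},{"dx": 0,"dy": 0,"dz": -0.7,"rx": 0,"ry": 0,"rz": 0},{"dx": 0,"dy": 0,"dz": 0,"rx": 0,"ry": 0,"rz": 0}])

```text
t: 3.95
tcp_pos: [0.5712, 0.1873, 0.1788]
tool_rot: [0.151, 0.989, -0.0, -0.002]
force: [-0.4, -0.4, 0.2]
finger_gap: 0.996
gripper_force: 0.0
```

Run:
```python
from h import *
s=sensors.sense();m=cams.camera_model("wrist");im=cams.snapshot("wrist");cv2.imwrite("pics/w3.png",im[:,:,::-1])
print(s["t"],s["tcp_pos"],s["force"],proj(m,[.573,.187,.224]))
```

```text
3.95 [0.57116329 0.18730488 0.17880589] [-0.44128224 -0.43634526  0.22015015] [318.50942195 318.7095355 ]
```

View pics/w3.png

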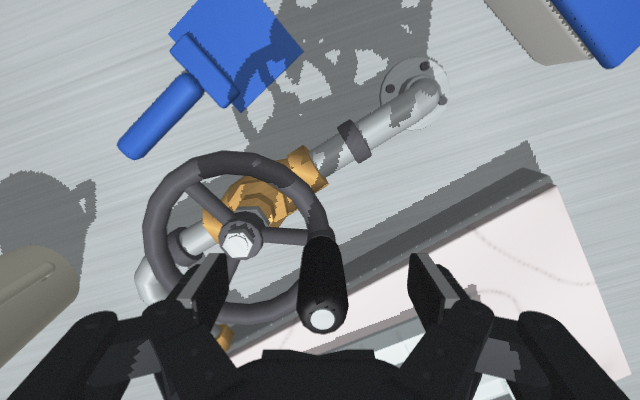

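The handle's cap is at (322,319), centred between the pads, and the rim centre is at about (235.5,238). Closing the gripper.

>>> move_arm(targets=[{"dx": 0.05,"dy": 0.05,"dz": 0,"rx": 0,"ry": 0,"rz": 0},{"dx": 0,"dy": 0,"dz": 0,"rx": 0,"ry": 0,"rz": 0},{"dx": 0,"dy": 0,"dz": 0,"rx": 0,"ry": 0,"rz": 0},{"dx": 0,"dy": 0,"dz": 0,"rx": 0,"ry": 0,"rz": 0},{"dx": 0,"dy": 0,"dz": 0,"rx": 0,"ry": 0,"rz": 0},{"dx": 0,"dy": 0,"dz": 0,"rx": 0,"ry": 0,"rz": 0},{"dx": 0,"dy": 0,"dz": 0,"rx": 0,"ry": 0,"rz": 0},{"dx": 0,"dy": 0,"dz": 0,"rx": 0,"ry": 0,"rz": 0},{"dx": 0,"dy": 0,"dz": 0,"rx": 0,"ry": 0,"rz": 0},{"dx": 0,"dy": 0,"dz": 0,"rx": 0,"ry": 0,"rz": 0}], claw=0, newtons=60)

```text
t: 5.25
tcp_pos: [0.5737, 0.1884, 0.1809]
tool_rot: [0.151, 0.989, -0.0, 0.0]
force: [-1.5, -1.6, 5.7]
finger_gap: 0.235
gripper_force: 58.5
```

Run:
```python
from h import *
s=sensors.sense();m=cams.camera_model("wrist");print(s["t"],s["tcp_pos"],s["force"],s["ft_torque"],s["finger_gap"],s["gripper_force"])
print(plane(m,(235.5,238),.153),plane(m,(238,240),.15), plane(m,(322,319),.224))
```

```text
5.25 [0.57368769 0.18840495 0.18090204] [-1.53026013 -1.56065054  5.71044123] [-0.22115653  0.27135027 -0.04642772] 0.23455126002588178 58.538294434547424
[0.56124483 0.14044748 0.153     ] [0.56401777 0.14016848 0.15      ] [0.57747369 0.18884356 0.224     ]
```

```bash
cat > arc.py <<'E'
import sys,numpy as np
# arc.py a0 step n : dx,dy units for handle angle a0 (deg), radius .05
a,st,n=map(float,sys.argv[1:4]);R=50/25
t=np.radians(a+st*np.arange(n+1));d=R*np.diff(np.c_[np.cos(t),np.sin(t)],axis=0)
for r in d: print("%.3f %.3f"%tuple(r))
E
python3 arc.py 77 -9 19
```

```text
0.299 -0.094
0.281 -0.140
0.255 -0.182
0.224 -0.220
0.187 -0.252
0.145 -0.278
0.100 -0.298
0.052 -0.310
0.003 -0.314
-0.046 -0.310
-0.094 -0.299
-0.140 -0.281
-0.182 -0.255
-0.220 -0.224
-0.252 -0.187
-0.278 -0.145
-0.298 -0.100
-0.310 -0.052
-0.314 -0.003
```

>>> move_arm(targets=[{"dx": 0.3,"dy": -0.09,"dz": 0,"rx": 0,"ry": 0,"rz": 0},{"dx": 0.28,"dy": -0.14,"dz": 0,"rx": 0,"ry": 0,"rz": 0},{"dx": 0.255,"dy": -0.18,"dz": 0,"rx": 0,"ry": 0,"rz": 0},{"dx": 0.225,"dy": -0.22,"dz": 0,"rx": 0,"ry": 0,"rz": 0},{"dx": 0.185,"dy": -0.25,"dz": 0,"rx": 0,"ry": 0,"rz": 0},{"dx": 0.145,"dy": -0.28,"dz": 0,"rx": 0,"ry": 0,"rz": 0},{"dx": 0.1,"dy": -0.3,"dz": 0,"rx": 0,"ry": 0,"rz": 0},{"dx": 0.05,"dy": -0.31,"dz": 0,"rx": 0,"ry": 0,"rz": 0},{"dx": 0,"dy": -0.315,"dz": 0,"rx": 0,"ry": 0,"rz": 0},{"dx": 0,"dy": 0,"dz": 0,"rx": 0,"ry": 0,"rz": 0}])

```text
t: 6.5
tcp_pos: [0.6123, 0.1361, 0.1809]
tool_rot: [0.151, 0.989, 0.0, 0.0]
force: [-1.6, 0.2, 5.3]
finger_gap: 0.229
gripper_force: 58.6
```

```bash
cat > st.py <<'E'
from h import *
s=sensors.sense();C=np.array([.5625,.1395]);d=s["tcp_pos"][:2]-C
print(s["t"],s["tcp_pos"].round(4),s["force"].round(1),s["ft_torque"].round(2),"gap",round(s["finger_gap"],3),"r",np.hypot(*d).round(4),"ang",np.degrees(np.arctan2(d[1],d[0])).round(2))
E
python3 st.py
```

```text
6.5 [0.6123 0.1361 0.1809] [-1.6  0.2  5.3] [-0.02  0.26  0.02] gap 0.229 r 0.05 ang -3.93
```

>>> move_arm(targets=[{"dx": -0.045,"dy": -0.31,"dz": 0,"rx": 0,"ry": 0,"rz": 0},{"dx": -0.095,"dy": -0.3,"dz": 0,"rx": 0,"ry": 0,"rz": 0},{"dx": -0.14,"dy": -0.28,"dz": 0,"rx": 0,"ry": 0,"rz": 0},{"dx": -0.18,"dy": -0.255,"dz": 0,"rx": 0,"ry": 0,"rz": 0},{"dx": -0.22,"dy": -0.225,"dz": 0,"rx": 0,"ry": 0,"rz": 0},{"dx": -0.25,"dy": -0.185,"dz": 0,"rx": 0,"ry": 0,"rz": 0},{"dx": -0.28,"dy": -0.145,"dz": 0,"rx": 0,"ry": 0,"rz": 0},{"dx": -0.3,"dy": -0.1,"dz": 0,"rx": 0,"ry": 0,"rz": 0},{"dx": -0.31,"dy": -0.05,"dz": 0,"rx": 0,"ry": 0,"rz": 0},{"dx": 0,"dy": 0,"dz": 0,"rx": 0,"ry": 0,"rz": 0}])

```text
t: 7.75
tcp_pos: [0.5661, 0.0897, 0.1809]
tool_rot: [0.151, 0.989, -0.0, 0.0]
force: [-0.7, 1.4, 8.2]
finger_gap: 0.226
gripper_force: 58.9
```

```bash
python3 st.py; python3 arc.py -85 -3 30 | paste - - - - -
```

```text
7.75 [0.5661 0.0897 0.1809] [-0.7  1.4  8.2] [0.21 0.05 0.  ] gap 0.226 r 0.0499 ang -85.81
-0.105 -0.006	-0.105 -0.001	-0.105 0.005	-0.104 0.010	-0.104 0.015
-0.103 0.021	-0.101 0.026	-0.100 0.031	-0.098 0.037	-0.096 0.042
-0.094 0.047	-0.091 0.052	-0.088 0.056	-0.085 0.061	-0.082 0.065
-0.078 0.069	-0.075 0.073	-0.071 0.077	-0.067 0.081	-0.062 0.084
-0.058 0.087	-0.053 0.090	-0.048 0.093	-0.043 0.095	-0.038 0.097
-0.033 0.099	-0.028 0.101	-0.023 0.102	-0.017 0.103	-0.012 0.104
```

>>> move_arm(targets=[{"dx": -0.087,"dy": -0.004,"dz": 0,"rx": 0,"ry": 0,"rz": 0},{"dx": -0.087,"dy": 0,"dz": 0,"rx": 0,"ry": 0,"rz": 0},{"dx": -0.087,"dy": 0.004,"dz": 0,"rx": 0,"ry": 0,"rz": 0},{"dx": -0.087,"dy": 0.008,"dz": 0,"rx": 0,"ry": 0,"rz": 0},{"dx": -0.087,"dy": 0.011,"dz": 0,"rx": 0,"ry": 0,"rz": 0},{"dx": -0.086,"dy": 0.015,"dz": 0,"rx": 0,"ry": 0,"rz": 0},{"dx": -0.085,"dy": 0.018,"dz": 0,"rx": 0,"ry": 0,"rz": 0},{"dx": -0.085,"dy": 0.022,"dz": 0,"rx": 0,"ry": 0,"rz": 0},{"dx": -0.021,"dy": -0.077,"dz": 0,"rx": 0,"ry": 0,"rz": 0},{"dx": 0,"dy": 0,"dz": 0,"rx": 0,"ry": 0,"rz": 0}])

```text
t: 9.0
tcp_pos: [0.5501, 0.091, 0.1809]
tool_rot: [0.151, 0.988, 0.001, 0.002]
force: [3.0, 5.6, 5.4]
finger_gap: 0.228
gripper_force: 59.0
```

```bash
python3 st.py; python3 arc.py -106 -3 10 | paste - - - - -
```

```text
9.0 [0.5501 0.091  0.1809] [3.  5.6 5.4] [ 0.85 -0.44 -0.02] gap 0.228 r 0.05 ang -104.3
-0.100 0.031	-0.098 0.037	-0.096 0.042	-0.094 0.047	-0.091 0.052
-0.088 0.056	-0.085 0.061	-0.082 0.065	-0.078 0.069	-0.075 0.073
```

```bash
python3 arc.py -105.5 -2.4 170 | paste - - - - - - - - - -
```

```text
-0.080 0.024	-0.079 0.027	-0.078 0.031	-0.077 0.034	-0.075 0.037	-0.073 0.040	-0.072 0.043	-0.070 0.046	-0.068 0.049	-0.066 0.052
-0.064 0.055	-0.061 0.057	-0.059 0.060	-0.056 0.062	-0.054 0.064	-0.051 0.067	-0.048 0.069	-0.045 0.071	-0.042 0.072	-0.039 0.074
-0.036 0.076	-0.033 0.077	-0.029 0.078	-0.026 0.080	-0.023 0.081	-0.019 0.082	-0.016 0.082	-0.012 0.083	-0.009 0.083	-0.005 0.084
-0.002 0.084	0.002 0.084	0.005 0.084	0.009 0.083	0.012 0.083	0.016 0.082	0.019 0.082	0.022 0.081	0.026 0.080	0.029 0.079
0.032 0.077	0.036 0.076	0.039 0.074	0.042 0.073	0.045 0.071	0.048 0.069	0.051 0.067	0.053 0.065	0.056 0.062	0.059 0.060
0.061 0.057	0.063 0.055	0.066 0.052	0.068 0.049	0.070 0.046	0.072 0.044	0.073 0.040	0.075 0.037	0.076 0.034	0.078 0.031
0.079 0.028	0.080 0.024	0.081 0.021	0.082 0.018	0.083 0.014	0.083 0.011	0.083 0.007	0.084 0.004	0.084 0.000	0.084 -0.003
0.083 -0.007	0.083 -0.010	0.083 -0.014	0.082 -0.017	0.081 -0.021	0.080 -0.024	0.079 -0.027	0.078 -0.031	0.077 -0.034	0.075 -0.037
0.073 -0.040	0.072 -0.043	0.070 -0.046	0.068 -0.049	0.066 -0.052	0.064 -0.055	0.061 -0.057	0.059 -
[... 409 characters left out ...]
0.042 -0.073	-0.045 -0.071
-0.048 -0.069	-0.051 -0.067	-0.053 -0.065	-0.056 -0.062	-0.059 -0.060	-0.061 -0.057	-0.063 -0.055	-0.066 -0.052	-0.068 -0.049	-0.070 -0.046
-0.072 -0.044	-0.073 -0.040	-0.075 -0.037	-0.076 -0.034	-0.078 -0.031	-0.079 -0.028	-0.080 -0.024	-0.081 -0.021	-0.082 -0.018	-0.083 -0.014
-0.083 -0.011	-0.083 -0.007	-0.084 -0.004	-0.084 -0.000	-0.084 0.003	-0.083 0.007	-0.083 0.010	-0.083 0.014	-0.082 0.017	-0.081 0.021
-0.080 0.024	-0.079 0.027	-0.078 0.031	-0.077 0.034	-0.075 0.037	-0.073 0.040	-0.072 0.043	-0.070 0.046	-0.068 0.049	-0.066 0.052
-0.064 0.055	-0.061 0.057	-0.059 0.060	-0.056 0.062	-0.054 0.064	-0.051 0.067	-0.048 0.069	-0.045 0.071	-0.042 0.072	-0.039 0.074
```

>>> move_arm(targets=[{"dx": -0.059,"dy": 0.1,"dz": 0,"rx": 0,"ry": 0,"rz": 0},{"dx": -0.079,"dy": 0.027,"dz": 0,"rx": 0,"ry": 0,"rz": 0},{"dx": -0.078,"dy": 0.031,"dz": 0,"rx": 0,"ry": 0,"rz": 0},{"dx": -0.077,"dy": 0.034,"dz": 0,"rx": 0,"ry": 0,"rz": 0},{"dx": -0.075,"dy": 0.037,"dz": 0,"rx": 0,"ry": 0,"rz": 0},{"dx": -0.073,"dy": 0.04,"dz": 0,"rx": 0,"ry": 0,"rz": 0},{"dx": -0.072,"dy": 0.043,"dz": 0,"rx": 0,"ry": 0,"rz": 0},{"dx": -0.07,"dy": 0.046,"dz": 0,"rx": 0,"ry": 0,"rz": 0},{"dx": -0.068,"dy": 0.049,"dz": 0,"rx": 0,"ry": 0,"rz": 0},{"dx": -0.066,"dy": 0.052,"dz": 0,"rx": 0,"ry": 0,"rz": 0}])

```text
t: 10.25
tcp_pos: [0.5317, 0.1002, 0.1809]
tool_rot: [0.151, 0.989, -0.001, 0.001]
force: [1.1, -2.6, 6.7]
finger_gap: 0.232
gripper_force: 58.9
```

>>> move_arm(targets=[{"dx": -0.064,"dy": 0.055,"dz": 0,"rx": 0,"ry": 0,"rz": 0},{"dx": -0.061,"dy": 0.057,"dz": 0,"rx": 0,"ry": 0,"rz": 0},{"dx": -0.059,"dy": 0.06,"dz": 0,"rx": 0,"ry": 0,"rz": 0},{"dx": -0.056,"dy": 0.062,"dz": 0,"rx": 0,"ry": 0,"rz": 0},{"dx": -0.054,"dy": 0.064,"dz": 0,"rx": 0,"ry": 0,"rz": 0},{"dx": -0.051,"dy": 0.067,"dz": 0,"rx": 0,"ry": 0,"rz": 0},{"dx": -0.048,"dy": 0.069,"dz": 0,"rx": 0,"ry": 0,"rz": 0},{"dx": -0.045,"dy": 0.071,"dz": 0,"rx": 0,"ry": 0,"rz": 0},{"dx": -0.042,"dy": 0.072,"dz": 0,"rx": 0,"ry": 0,"rz": 0},{"dx": -0.039,"dy": 0.074,"dz": 0,"rx": 0,"ry": 0,"rz": 0}])

```text
t: 11.5
tcp_pos: [0.5182, 0.1164, 0.1808]
tool_rot: [0.15, 0.989, -0.001, 0.001]
force: [-0.1, -2.4, 7.0]
finger_gap: 0.233
gripper_force: 59.0
```

>>> move_arm(targets=[{"dx": -0.036,"dy": 0.076,"dz": 0,"rx": 0,"ry": 0,"rz": 0},{"dx": -0.033,"dy": 0.077,"dz": 0,"rx": 0,"ry": 0,"rz": 0},{"dx": -0.029,"dy": 0.078,"dz": 0,"rx": 0,"ry": 0,"rz": 0},{"dx": -0.026,"dy": 0.08,"dz": 0,"rx": 0,"ry": 0,"rz": 0},{"dx": -0.023,"dy": 0.081,"dz": 0,"rx": 0,"ry": 0,"rz": 0},{"dx": -0.019,"dy": 0.082,"dz": 0,"rx": 0,"ry": 0,"rz": 0},{"dx": -0.016,"dy": 0.082,"dz": 0,"rx": 0,"ry": 0,"rz": 0},{"dx": -0.012,"dy": 0.083,"dz": 0,"rx": 0,"ry": 0,"rz": 0},{"dx": -0.009,"dy": 0.083,"dz": 0,"rx": 0,"ry": 0,"rz": 0},{"dx": -0.005,"dy": 0.084,"dz": 0,"rx": 0,"ry": 0,"rz": 0}])

```text
t: 12.75
tcp_pos: [0.5125, 0.1365, 0.1808]
tool_rot: [0.15, 0.989, -0.001, 0.0]
force: [0.1, -2.1, 8.8]
finger_gap: 0.231
gripper_force: 59.1
```

>>> move_arm(targets=[{"dx": -0.002,"dy": 0.084,"dz": 0,"rx": 0,"ry": 0,"rz": 0},{"dx": 0.002,"dy": 0.084,"dz": 0,"rx": 0,"ry": 0,"rz": 0},{"dx": 0.005,"dy": 0.084,"dz": 0,"rx": 0,"ry": 0,"rz": 0},{"dx": 0.009,"dy": 0.083,"dz": 0,"rx": 0,"ry": 0,"rz": 0},{"dx": 0.012,"dy": 0.083,"dz": 0,"rx": 0,"ry": 0,"rz": 0},{"dx": 0.016,"dy": 0.082,"dz": 0,"rx": 0,"ry": 0,"rz": 0},{"dx": 0.019,"dy": 0.082,"dz": 0,"rx": 0,"ry": 0,"rz": 0},{"dx": 0.022,"dy": 0.081,"dz": 0,"rx": 0,"ry": 0,"rz": 0},{"dx": 0.026,"dy": 0.08,"dz": 0,"rx": 0,"ry": 0,"rz": 0},{"dx": 0.029,"dy": 0.079,"dz": 0,"rx": 0,"ry": 0,"rz": 0}])

```text
t: 14.0
tcp_pos: [0.5156, 0.1571, 0.1808]
tool_rot: [0.15, 0.989, -0.001, -0.0]
force: [-1.1, -2.9, 8.8]
finger_gap: 0.234
gripper_force: 59.2
```

>>> move_arm(targets=[{"dx": 0.032,"dy": 0.077,"dz": 0,"rx": 0,"ry": 0,"rz": 0},{"dx": 0.036,"dy": 0.076,"dz": 0,"rx": 0,"ry": 0,"rz": 0},{"dx": 0.039,"dy": 0.074,"dz": 0,"rx": 0,"ry": 0,"rz": 0},{"dx": 0.042,"dy": 0.073,"dz": 0,"rx": 0,"ry": 0,"rz": 0},{"dx": 0.045,"dy": 0.071,"dz": 0,"rx": 0,"ry": 0,"rz": 0},{"dx": 0.048,"dy": 0.069,"dz": 0,"rx": 0,"ry": 0,"rz": 0},{"dx": 0.051,"dy": 0.067,"dz": 0,"rx": 0,"ry": 0,"rz": 0},{"dx": 0.053,"dy": 0.065,"dz": 0,"rx": 0,"ry": 0,"rz": 0},{"dx": 0.056,"dy": 0.062,"dz": 0,"rx": 0,"ry": 0,"rz": 0},{"dx": 0.059,"dy": 0.06,"dz": 0,"rx": 0,"ry": 0,"rz": 0}])

```text
t: 15.25
tcp_pos: [0.5267, 0.1746, 0.1808]
tool_rot: [0.151, 0.989, -0.001, -0.001]
force: [-1.8, -1.9, 9.0]
finger_gap: 0.229
gripper_force: 59.3
```

>>> move_arm(targets=[{"dx": 0.061,"dy": 0.057,"dz": 0,"rx": 0,"ry": 0,"rz": 0},{"dx": 0.063,"dy": 0.055,"dz": 0,"rx": 0,"ry": 0,"rz": 0},{"dx": 0.066,"dy": 0.052,"dz": 0,"rx": 0,"ry": 0,"rz": 0},{"dx": 0.068,"dy": 0.049,"dz": 0,"rx": 0,"ry": 0,"rz": 0},{"dx": 0.07,"dy": 0.046,"dz": 0,"rx": 0,"ry": 0,"rz": 0},{"dx": 0.072,"dy": 0.044,"dz": 0,"rx": 0,"ry": 0,"rz": 0},{"dx": 0.073,"dy": 0.04,"dz": 0,"rx": 0,"ry": 0,"rz": 0},{"dx": 0.075,"dy": 0.037,"dz": 0,"rx": 0,"ry": 0,"rz": 0},{"dx": 0.076,"dy": 0.034,"dz": 0,"rx": 0,"ry": 0,"rz": 0},{"dx": 0.078,"dy": 0.031,"dz": 0,"rx": 0,"ry": 0,"rz": 0}])

```text
t: 16.5
tcp_pos: [0.5439, 0.1861, 0.1808]
tool_rot: [0.151, 0.989, -0.001, -0.001]
force: [-2.4, -0.7, 10.0]
finger_gap: 0.228
gripper_force: 59.3
```

>>> move_arm(targets=[{"dx": 0.079,"dy": 0.028,"dz": 0,"rx": 0,"ry": 0,"rz": 0},{"dx": 0.08,"dy": 0.024,"dz": 0,"rx": 0,"ry": 0,"rz": 0},{"dx": 0.081,"dy": 0.021,"dz": 0,"rx": 0,"ry": 0,"rz": 0},{"dx": 0.082,"dy": 0.018,"dz": 0,"rx": 0,"ry": 0,"rz": 0},{"dx": 0.083,"dy": 0.014,"dz": 0,"rx": 0,"ry": 0,"rz": 0},{"dx": 0.083,"dy": 0.011,"dz": 0,"rx": 0,"ry": 0,"rz": 0},{"dx": 0.083,"dy": 0.007,"dz": 0,"rx": 0,"ry": 0,"rz": 0},{"dx": 0.084,"dy": 0.004,"dz": 0,"rx": 0,"ry": 0,"rz": 0},{"dx": 0.084,"dy": 0,"dz": 0,"rx": 0,"ry": 0,"rz": 0},{"dx": 0.084,"dy": -0.003,"dz": 0,"rx": 0,"ry": 0,"rz": 0}])

```text
t: 17.75
tcp_pos: [0.5644, 0.1896, 0.1808]
tool_rot: [0.151, 0.989, -0.001, -0.001]
force: [-3.2, 0.6, 9.0]
finger_gap: 0.231
gripper_force: 59.3
```

>>> move_arm(targets=[{"dx": 0.083,"dy": -0.007,"dz": 0,"rx": 0,"ry": 0,"rz": 0},{"dx": 0.083,"dy": -0.01,"dz": 0,"rx": 0,"ry": 0,"rz": 0},{"dx": 0.083,"dy": -0.014,"dz": 0,"rx": 0,"ry": 0,"rz": 0},{"dx": 0.082,"dy": -0.017,"dz": 0,"rx": 0,"ry": 0,"rz": 0},{"dx": 0.081,"dy": -0.021,"dz": 0,"rx": 0,"ry": 0,"rz": 0},{"dx": 0.08,"dy": -0.024,"dz": 0,"rx": 0,"ry": 0,"rz": 0},{"dx": 0.079,"dy": -0.027,"dz": 0,"rx": 0,"ry": 0,"rz": 0},{"dx": 0.078,"dy": -0.031,"dz": 0,"rx": 0,"ry": 0,"rz": 0},{"dx": 0.077,"dy": -0.034,"dz": 0,"rx": 0,"ry": 0,"rz": 0},{"dx": 0.075,"dy": -0.037,"dz": 0,"rx": 0,"ry": 0,"rz": 0}])

```text
t: 19.0
tcp_pos: [0.5847, 0.1844, 0.1808]
tool_rot: [0.151, 0.989, -0.0, -0.001]
force: [-2.2, 1.9, 8.5]
finger_gap: 0.229
gripper_force: 59.3
```

>>> move_arm(targets=[{"dx": 0.073,"dy": -0.04,"dz": 0,"rx": 0,"ry": 0,"rz": 0},{"dx": 0.072,"dy": -0.043,"dz": 0,"rx": 0,"ry": 0,"rz": 0},{"dx": 0.07,"dy": -0.046,"dz": 0,"rx": 0,"ry": 0,"rz": 0},{"dx": 0.068,"dy": -0.049,"dz": 0,"rx": 0,"ry": 0,"rz": 0},{"dx": 0.066,"dy": -0.052,"dz": 0,"rx": 0,"ry": 0,"rz": 0},{"dx": 0.064,"dy": -0.055,"dz": 0,"rx": 0,"ry": 0,"rz": 0},{"dx": 0.061,"dy": -0.057,"dz": 0,"rx": 0,"ry": 0,"rz": 0},{"dx": 0.059,"dy": -0.06,"dz": 0,"rx": 0,"ry": 0,"rz": 0},{"dx": 0.056,"dy": -0.062,"dz": 0,"rx": 0,"ry": 0,"rz": 0},{"dx": 0.054,"dy": -0.064,"dz": 0,"rx": 0,"ry": 0,"rz": 0}])

```text
t: 20.25
tcp_pos: [0.6011, 0.1714, 0.1809]
tool_rot: [0.151, 0.989, -0.0, -0.001]
force: [-1.7, 2.2, 7.7]
finger_gap: 0.231
gripper_force: 59.3
```

>>> move_arm(targets=[{"dx": 0.051,"dy": -0.067,"dz": 0,"rx": 0,"ry": 0,"rz": 0},{"dx": 0.048,"dy": -0.069,"dz": 0,"rx": 0,"ry": 0,"rz": 0},{"dx": 0.045,"dy": -0.071,"dz": 0,"rx": 0,"ry": 0,"rz": 0},{"dx": 0.042,"dy": -0.072,"dz": 0,"rx": 0,"ry": 0,"rz": 0},{"dx": 0.039,"dy": -0.074,"dz": 0,"rx": 0,"ry": 0,"rz": 0},{"dx": 0.036,"dy": -0.076,"dz": 0,"rx": 0,"ry": 0,"rz": 0},{"dx": 0.033,"dy": -0.077,"dz": 0,"rx": 0,"ry": 0,"rz": 0},{"dx": 0.029,"dy": -0.078,"dz": 0,"rx": 0,"ry": 0,"rz": 0},{"dx": 0.026,"dy": -0.08,"dz": 0,"rx": 0,"ry": 0,"rz": 0},{"dx": 0.023,"dy": -0.081,"dz": 0,"rx": 0,"ry": 0,"rz": 0}])

```text
t: 21.5
tcp_pos: [0.6107, 0.1528, 0.1809]
tool_rot: [0.151, 0.989, 0.0, -0.0]
force: [-0.6, 3.2, 6.5]
finger_gap: 0.23
gripper_force: 59.3
```

>>> move_arm(targets=[{"dx": 0.019,"dy": -0.082,"dz": 0,"rx": 0,"ry": 0,"rz": 0},{"dx": 0.016,"dy": -0.082,"dz": 0,"rx": 0,"ry": 0,"rz": 0},{"dx": 0.012,"dy": -0.083,"dz": 0,"rx": 0,"ry": 0,"rz": 0},{"dx": 0.009,"dy": -0.083,"dz": 0,"rx": 0,"ry": 0,"rz": 0},{"dx": 0.005,"dy": -0.084,"dz": 0,"rx": 0,"ry": 0,"rz": 0},{"dx": 0,"dy": 0,"dz": 0,"rx": 0,"ry": 0,"rz": 0},{"dx": 0,"dy": 0,"dz": 0,"rx": 0,"ry": 0,"rz": 0},{"dx": 0,"dy": 0,"dz": 0,"rx": 0,"ry": 0,"rz": 0},{"dx": 0,"dy": 0,"dz": 0,"rx": 0,"ry": 0,"rz": 0},{"dx": 0,"dy": 0,"dz": 0,"rx": 0,"ry": 0,"rz": 0}])

```text
t: 22.75
tcp_pos: [0.6109, 0.1516, 0.1809]
tool_rot: [0.151, 0.988, 0.008, -0.002]
force: [-2.1, 25.1, 7.5]
finger_gap: 0.232
gripper_force: 59.7
```

```bash
python3 st.py
```

```text
22.75 [0.6109 0.1516 0.1809] [-2.1 25.1  7.5] [3.81 0.25 0.04] gap 0.232 r 0.0499 ang 14.05
```

>>> move_arm(targets=[{"dx": -0.02,"dy": 0.08,"dz": 0,"rx": 0,"ry": 0,"rz": 0},{"dx": -0.02,"dy": 0.08,"dz": 0,"rx": 0,"ry": 0,"rz": 0},{"dx": -0.02,"dy": 0.08,"dz": 0,"rx": 0,"ry": 0,"rz": 0},{"dx": -0.02,"dy": 0.08,"dz": 0,"rx": 0,"ry": 0,"rz": 0},{"dx": 0,"dy": 0,"dz": 0,"rx": 0,"ry": 0,"rz": 0},{"dx": 0,"dy": 0,"dz": 0,"rx": 0,"ry": 0,"rz": 0},{"dx": 0,"dy": 0,"dz": 0,"rx": 0,"ry": 0,"rz": 0},{"dx": 0,"dy": 0,"dz": 0,"rx": 0,"ry": 0,"rz": 0},{"dx": 0,"dy": 0,"dz": 0,"rx": 0,"ry": 0,"rz": 0},{"dx": 0,"dy": 0,"dz": 0,"rx": 0,"ry": 0,"rz": 0}])

```text
t: 24.0
tcp_pos: [0.6108, 0.1521, 0.1809]
tool_rot: [0.151, 0.989, 0.002, 0.0]
force: [0.2, 6.8, 6.4]
finger_gap: 0.228
gripper_force: 59.6
```

```bash
cat > st.py <<'E'
from h import *
from scipy.spatial.transform import Rotation as R
s=sensors.sense();C=np.array([.5625,.1395]);g=s["tcp_pos"]-.0187*R.from_quat(s["tool_rot"]).as_matrix()[:,2];d=g[:2]-C
a=np.arctan2(d[1],d[0])
print(s["t"],s["tcp_pos"].round(5),"grasp",g.round(5),s["force"].round(2),"gap",round(s["finger_gap"],3),"r",np.hypot(*d).round(4),"ang",np.degrees(a).round(2),"Ftan",(s["force"][:2]@[-np.sin(a),np.cos(a)]).round(2))
E
python3 st.py;python3 arc.py 14 9 40|paste - - - - - - - - - -
```

```text
24.0 [0.6108  0.15211 0.18089] grasp [0.61078 0.15205 0.19959] [0.17 6.84 6.43] gap 0.228 r 0.0499 ang 14.57 Ftan 6.57
-0.100 0.298	-0.145 0.278	-0.187 0.252	-0.224 0.220	-0.255 0.182	-0.281 0.140	-0.299 0.094	-0.310 0.046	-0.314 -0.003	-0.310 -0.052
-0.298 -0.100	-0.278 -0.145	-0.252 -0.187	-0.220 -0.224	-0.182 -0.255	-0.140 -0.281	-0.094 -0.299	-0.046 -0.310	0.003 -0.314	0.052 -0.310
0.100 -0.298	0.145 -0.278	0.187 -0.252	0.224 -0.220	0.255 -0.182	0.281 -0.140	0.299 -0.094	0.310 -0.046	0.314 0.003	0.310 0.052
0.298 0.100	0.278 0.145	0.252 0.187	0.220 0.224	0.182 0.255	0.140 0.281	0.094 0.299	0.046 0.310	-0.003 0.314	-0.052 0.310
```

>>> move_arm(targets=[{"dx": -0.012,"dy": 0.05,"dz": 0,"rx": 0,"ry": 0,"rz": 0},{"dx": -0.012,"dy": 0.05,"dz": 0,"rx": 0,"ry": 0,"rz": 0},{"dx": 0,"dy": 0,"dz": 0,"rx": 0,"ry": 0,"rz": 0},{"dx": 0,"dy": 0,"dz": 0,"rx": 0,"ry": 0,"rz": 0},{"dx": 0,"dy": 0,"dz": 0,"rx": 0,"ry": 0,"rz": 0},{"dx": 0,"dy": 0,"dz": 0,"rx": 0,"ry": 0,"rz": 0},{"dx": 0,"dy": 0,"dz": 0,"rx": 0,"ry": 0,"rz": 0},{"dx": 0,"dy": 0,"dz": 0,"rx": 0,"ry": 0,"rz": 0},{"dx": 0,"dy": 0,"dz": 0,"rx": 0,"ry": 0,"rz": 0},{"dx": 0,"dy": 0,"dz": 0,"rx": 0,"ry": 0,"rz": 0}])

```text
t: 25.25
tcp_pos: [0.6108, 0.1523, 0.1809]
tool_rot: [0.151, 0.989, -0.0, 0.001]
force: [2.9, 0.4, 6.5]
finger_gap: 0.228
gripper_force: 59.6
```

```bash
python3 st.py
```

```text
25.25 [0.6108  0.1523  0.18094] grasp [0.61076 0.15231 0.19964] [2.91 0.36 6.48] gap 0.228 r 0.0499 ang 14.87 Ftan -0.4
```

>>> move_arm(targets=[{"dx": -0.06,"dy": 0.3,"dz": 0,"rx": 0,"ry": 0,"rz": 0},{"dx": -0.145,"dy": 0.278,"dz": 0,"rx": 0,"ry": 0,"rz": 0},{"dx": -0.187,"dy": 0.252,"dz": 0,"rx": 0,"ry": 0,"rz": 0},{"dx": -0.224,"dy": 0.22,"dz": 0,"rx": 0,"ry": 0,"rz": 0},{"dx": -0.255,"dy": 0.182,"dz": 0,"rx": 0,"ry": 0,"rz": 0},{"dx": -0.281,"dy": 0.14,"dz": 0,"rx": 0,"ry": 0,"rz": 0},{"dx": -0.299,"dy": 0.094,"dz": 0,"rx": 0,"ry": 0,"rz": 0},{"dx": -0.31,"dy": 0.046,"dz": 0,"rx": 0,"ry": 0,"rz": 0},{"dx": -0.314,"dy": -0.003,"dz": 0,"rx": 0,"ry": 0,"rz": 0},{"dx": -0.31,"dy": -0.052,"dz": 0,"rx": 0,"ry": 0,"rz": 0}])

```text
t: 26.5
tcp_pos: [0.5516, 0.1885, 0.1809]
tool_rot: [0.151, 0.989, -0.0, 0.002]
force: [2.0, -1.9, 5.5]
finger_gap: 0.232
gripper_force: 59.8
```

>>> move_arm(targets=[{"dx": -0.298,"dy": -0.1,"dz": 0,"rx": 0,"ry": 0,"rz": 0},{"dx": -0.278,"dy": -0.145,"dz": 0,"rx": 0,"ry": 0,"rz": 0},{"dx": -0.252,"dy": -0.187,"dz": 0,"rx": 0,"ry": 0,"rz": 0},{"dx": -0.22,"dy": -0.224,"dz": 0,"rx": 0,"ry": 0,"rz": 0},{"dx": -0.182,"dy": -0.255,"dz": 0,"rx": 0,"ry": 0,"rz": 0},{"dx": -0.14,"dy": -0.281,"dz": 0,"rx": 0,"ry": 0,"rz": 0},{"dx": -0.094,"dy": -0.299,"dz": 0,"rx": 0,"ry": 0,"rz": 0},{"dx": -0.046,"dy": -0.31,"dz": 0,"rx": 0,"ry": 0,"rz": 0},{"dx": 0.003,"dy": -0.314,"dz": 0,"rx": 0,"ry": 0,"rz": 0},{"dx": 0.052,"dy": -0.31,"dz": 0,"rx": 0,"ry": 0,"rz": 0}])

```text
t: 27.75
tcp_pos: [0.5137, 0.1286, 0.1809]
tool_rot: [0.151, 0.989, 0.0, -0.0]
force: [0.3, 2.7, 7.0]
finger_gap: 0.231
gripper_force: 59.8
```

```bash
python3 st.py
```

```text
27.75 [0.51369 0.12859 0.18087] grasp [0.51369 0.12858 0.19957] [0.34 2.67 6.96] gap 0.231 r 0.05 ang -167.39 Ftan -2.53
```

>>> move_arm(targets=[{"dx": 0.1,"dy": -0.298,"dz": 0,"rx": 0,"ry": 0,"rz": 0},{"dx": 0.145,"dy": -0.278,"dz": 0,"rx": 0,"ry": 0,"rz": 0},{"dx": 0.187,"dy": -0.252,"dz": 0,"rx": 0,"ry": 0,"rz": 0},{"dx": 0.224,"dy": -0.22,"dz": 0,"rx": 0,"ry": 0,"rz": 0},{"dx": 0.255,"dy": -0.182,"dz": 0,"rx": 0,"ry": 0,"rz": 0},{"dx": 0.281,"dy": -0.14,"dz": 0,"rx": 0,"ry": 0,"rz": 0},{"dx": 0.299,"dy": -0.094,"dz": 0,"rx": 0,"ry": 0,"rz": 0},{"dx": 0.31,"dy": -0.046,"dz": 0,"rx": 0,"ry": 0,"rz": 0},{"dx": 0.314,"dy": 0.003,"dz": 0,"rx": 0,"ry": 0,"rz": 0},{"dx": 0.31,"dy": 0.052,"dz": 0,"rx": 0,"ry": 0,"rz": 0}])

```text
t: 29.0
tcp_pos: [0.5736, 0.0909, 0.1809]
tool_rot: [0.151, 0.989, -0.001, -0.001]
force: [-2.0, -0.7, 9.1]
finger_gap: 0.227
gripper_force: 60.1
```

>>> move_arm(targets=[{"dx": 0.298,"dy": 0.1,"dz": 0,"rx": 0,"ry": 0,"rz": 0},{"dx": 0.278,"dy": 0.145,"dz": 0,"rx": 0,"ry": 0,"rz": 0},{"dx": 0.252,"dy": 0.187,"dz": 0,"rx": 0,"ry": 0,"rz": 0},{"dx": 0.22,"dy": 0.224,"dz": 0,"rx": 0,"ry": 0,"rz": 0},{"dx": 0.182,"dy": 0.255,"dz": 0,"rx": 0,"ry": 0,"rz": 0},{"dx": 0.14,"dy": 0.281,"dz": 0,"rx": 0,"ry": 0,"rz": 0},{"dx": 0.094,"dy": 0.299,"dz": 0,"rx": 0,"ry": 0,"rz": 0},{"dx": 0.046,"dy": 0.31,"dz": 0,"rx": 0,"ry": 0,"rz": 0},{"dx": -0.003,"dy": 0.314,"dz": 0,"rx": 0,"ry": 0,"rz": 0},{"dx": -0.052,"dy": 0.31,"dz": 0,"rx": 0,"ry": 0,"rz": 0}])

```text
t: 30.25
tcp_pos: [0.6111, 0.1513, 0.1809]
tool_rot: [0.151, 0.989, -0.002, 0.0]
force: [-0.5, -2.7, 7.4]
finger_gap: 0.228
gripper_force: 59.9
```

```bash
python3 st.py
```

```text
30.25 [0.61112 0.15127 0.18088] grasp [0.61111 0.15133 0.19958] [-0.47 -2.66  7.42] gap 0.228 r 0.05 ang 13.68 Ftan -2.48
```

One turn is done (13.68° plus lag, against a reference of 14.87°). Starting the second turn, three quarters first.

>>> move_arm(targets=[{"dx": -0.1,"dy": 0.298,"dz": 0,"rx": 0,"ry": 0,"rz": 0},{"dx": -0.145,"dy": 0.278,"dz": 0,"rx": 0,"ry": 0,"rz": 0},{"dx": -0.187,"dy": 0.252,"dz": 0,"rx": 0,"ry": 0,"rz": 0},{"dx": -0.224,"dy": 0.22,"dz": 0,"rx": 0,"ry": 0,"rz": 0},{"dx": -0.255,"dy": 0.182,"dz": 0,"rx": 0,"ry": 0,"rz": 0},{"dx": -0.281,"dy": 0.14,"dz": 0,"rx": 0,"ry": 0,"rz": 0},{"dx": -0.299,"dy": 0.094,"dz": 0,"rx": 0,"ry": 0,"rz": 0},{"dx": -0.31,"dy": 0.046,"dz": 0,"rx": 0,"ry": 0,"rz": 0},{"dx": -0.314,"dy": -0.003,"dz": 0,"rx": 0,"ry": 0,"rz": 0},{"dx": -0.31,"dy": -0.052,"dz": 0,"rx": 0,"ry": 0,"rz": 0}])

```text
t: 31.5
tcp_pos: [0.5516, 0.1885, 0.1809]
tool_rot: [0.151, 0.989, -0.0, 0.002]
force: [3.8, -0.7, 5.5]
finger_gap: 0.231
gripper_force: 59.9
```

>>> move_arm(targets=[{"dx": -0.298,"dy": -0.1,"dz": 0,"rx": 0,"ry": 0,"rz": 0},{"dx": -0.278,"dy": -0.145,"dz": 0,"rx": 0,"ry": 0,"rz": 0},{"dx": -0.252,"dy": -0.187,"dz": 0,"rx": 0,"ry": 0,"rz": 0},{"dx": -0.22,"dy": -0.224,"dz": 0,"rx": 0,"ry": 0,"rz": 0},{"dx": -0.182,"dy": -0.255,"dz": 0,"rx": 0,"ry": 0,"rz": 0},{"dx": -0.14,"dy": -0.281,"dz": 0,"rx": 0,"ry": 0,"rz": 0},{"dx": -0.094,"dy": -0.299,"dz": 0,"rx": 0,"ry": 0,"rz": 0},{"dx": -0.046,"dy": -0.31,"dz": 0,"rx": 0,"ry": 0,"rz": 0},{"dx": 0.003,"dy": -0.314,"dz": 0,"rx": 0,"ry": 0,"rz": 0},{"dx": 0.052,"dy": -0.31,"dz": 0,"rx": 0,"ry": 0,"rz": 0}])

```text
t: 32.75
tcp_pos: [0.5137, 0.1286, 0.1809]
tool_rot: [0.151, 0.989, 0.0, -0.0]
force: [0.0, 2.8, 8.1]
finger_gap: 0.228
gripper_force: 59.9
```

>>> move_arm(targets=[{"dx": 0.1,"dy": -0.298,"dz": 0,"rx": 0,"ry": 0,"rz": 0},{"dx": 0.145,"dy": -0.278,"dz": 0,"rx": 0,"ry": 0,"rz": 0},{"dx": 0.187,"dy": -0.252,"dz": 0,"rx": 0,"ry": 0,"rz": 0},{"dx": 0.224,"dy": -0.22,"dz": 0,"rx": 0,"ry": 0,"rz": 0},{"dx": 0.255,"dy": -0.182,"dz": 0,"rx": 0,"ry": 0,"rz": 0},{"dx": 0.281,"dy": -0.14,"dz": 0,"rx": 0,"ry": 0,"rz": 0},{"dx": 0.299,"dy": -0.094,"dz": 0,"rx": 0,"ry": 0,"rz": 0},{"dx": 0.31,"dy": -0.046,"dz": 0,"rx": 0,"ry": 0,"rz": 0},{"dx": 0.314,"dy": 0.003,"dz": 0,"rx": 0,"ry": 0,"rz": 0},{"dx": 0.31,"dy": 0.052,"dz": 0,"rx": 0,"ry": 0,"rz": 0}])

```text
t: 34.0
tcp_pos: [0.5736, 0.0909, 0.1809]
tool_rot: [0.151, 0.989, -0.001, -0.001]
force: [-2.7, -2.0, 10.0]
finger_gap: 0.229
gripper_force: 60.0
```

```bash
python3 st.py;python3 arc.py -76 8 10
```

```text
34.0 [0.57356 0.09091 0.18085] grasp [0.57361 0.09096 0.19955] [-2.71 -2.    9.97] gap 0.229 r 0.0498 ang -77.1 Ftan -3.09
0.265 0.086
0.251 0.122
0.231 0.156
0.207 0.187
0.179 0.214
0.148 0.237
0.113 0.255
0.077 0.268
0.039 0.276
0.000 0.279
```

>>> move_arm(targets=[{"dx": 0.265,"dy": 0.086,"dz": 0,"rx": 0,"ry": 0,"rz": 0},{"dx": 0.251,"dy": 0.122,"dz": 0,"rx": 0,"ry": 0,"rz": 0},{"dx": 0.231,"dy": 0.156,"dz": 0,"rx": 0,"ry": 0,"rz": 0},{"dx": 0.207,"dy": 0.187,"dz": 0,"rx": 0,"ry": 0,"rz": 0},{"dx": 0.179,"dy": 0.214,"dz": 0,"rx": 0,"ry": 0,"rz": 0},{"dx": 0.148,"dy": 0.237,"dz": 0,"rx": 0,"ry": 0,"rz": 0},{"dx": 0.113,"dy": 0.255,"dz": 0,"rx": 0,"ry": 0,"rz": 0},{"dx": 0.077,"dy": 0.268,"dz": 0,"rx": 0,"ry": 0,"rz": 0},{"dx": 0.039,"dy": 0.276,"dz": 0,"rx": 0,"ry": 0,"rz": 0},{"dx": 0,"dy": 0,"dz": 0,"rx": 0,"ry": 0,"rz": 0}])

```text
t: 35.25
tcp_pos: [0.6124, 0.1368, 0.1809]
tool_rot: [0.151, 0.989, -0.001, 0.0]
force: [0.4, 0.7, 7.6]
finger_gap: 0.231
gripper_force: 59.9
```

```bash
python3 st.py
```

```text
35.25 [0.61235 0.13675 0.18086] grasp [0.61235 0.13678 0.19956] [0.44 0.74 7.64] gap 0.231 r 0.0499 ang -3.12 Ftan 0.77
```

>>> move_arm(targets=[{"dx": 0.002,"dy": 0.084,"dz": 0,"rx": 0,"ry": 0,"rz": 0},{"dx": -0.001,"dy": 0.084,"dz": 0,"rx": 0,"ry": 0,"rz": 0},{"dx": -0.004,"dy": 0.084,"dz": 0,"rx": 0,"ry": 0,"rz": 0},{"dx": -0.008,"dy": 0.083,"dz": 0,"rx": 0,"ry": 0,"rz": 0},{"dx": -0.011,"dy": 0.083,"dz": 0,"rx": 0,"ry": 0,"rz": 0},{"dx": -0.015,"dy": 0.082,"dz": 0,"rx": 0,"ry": 0,"rz": 0},{"dx": -0.018,"dy": 0.082,"dz": 0,"rx": 0,"ry": 0,"rz": 0},{"dx": 0,"dy": 0,"dz": 0,"rx": 0,"ry": 0,"rz": 0},{"dx": 0,"dy": 0,"dz": 0,"rx": 0,"ry": 0,"rz": 0},{"dx": 0,"dy": 0,"dz": 0,"rx": 0,"ry": 0,"rz": 0}])

```text
t: 36.5
tcp_pos: [0.6113, 0.1505, 0.1809]
tool_rot: [0.151, 0.989, -0.001, 0.001]
force: [0.3, -1.1, 6.5]
finger_gap: 0.229
gripper_force: 59.9
```

```bash
python3 st.py
```

```text
36.5 [0.61126 0.15046 0.18087] grasp [0.61125 0.15051 0.19957] [ 0.34 -1.09  6.54] gap 0.229 r 0.05 ang 12.73 Ftan -1.14
```

>>> move_arm(targets=[{"dx": -0.005,"dy": 0.02,"dz": 0,"rx": 0,"ry": 0,"rz": 0},{"dx": -0.005,"dy": 0.02,"dz": 0,"rx": 0,"ry": 0,"rz": 0},{"dx": -0.005,"dy": 0.02,"dz": 0,"rx": 0,"ry": 0,"rz": 0},{"dx": -0.005,"dy": 0.02,"dz": 0,"rx": 0,"ry": 0,"rz": 0},{"dx": 0,"dy": 0,"dz": 0,"rx": 0,"ry": 0,"rz": 0},{"dx": 0,"dy": 0,"dz": 0,"rx": 0,"ry": 0,"rz": 0},{"dx": 0,"dy": 0,"dz": 0,"rx": 0,"ry": 0,"rz": 0},{"dx": 0,"dy": 0,"dz": 0,"rx": 0,"ry": 0,"rz": 0},{"dx": 0,"dy": 0,"dz": 0,"rx": 0,"ry": 0,"rz": 0},{"dx": 0,"dy": 0,"dz": 0,"rx": 0,"ry": 0,"rz": 0}])

```text
t: 37.75
tcp_pos: [0.6108, 0.1522, 0.1809]
tool_rot: [0.151, 0.989, -0.001, 0.001]
force: [1.2, -1.7, 7.8]
finger_gap: 0.23
gripper_force: 59.9
```

```bash
python3 st.py
```

```text
37.75 [0.61084 0.15218 0.18089] grasp [0.61083 0.15224 0.19959] [ 1.19 -1.7   7.82] gap 0.23 r 0.05 ang 14.76 Ftan -1.95
```

>>> move_arm(targets=[{"dx": 0.005,"dy": -0.02,"dz": 0,"rx": 0,"ry": 0,"rz": 0},{"dx": 0,"dy": 0,"dz": 0,"rx": 0,"ry": 0,"rz": 0},{"dx": 0,"dy": 0,"dz": 0,"rx": 0,"ry": 0,"rz": 0},{"dx": 0,"dy": 0,"dz": 0,"rx": 0,"ry": 0,"rz": 0},{"dx": 0,"dy": 0,"dz": 0,"rx": 0,"ry": 0,"rz": 0},{"dx": 0,"dy": 0,"dz": 0,"rx": 0,"ry": 0,"rz": 0},{"dx": 0,"dy": 0,"dz": 0,"rx": 0,"ry": 0,"rz": 0},{"dx": 0,"dy": 0,"dz": 0,"rx": 0,"ry": 0,"rz": 0},{"dx": 0,"dy": 0,"dz": 0,"rx": 0,"ry": 0,"rz": 0},{"dx": 0,"dy": 0,"dz": 0,"rx": 0,"ry": 0,"rz": 0}])

```text
t: 39.0
tcp_pos: [0.6109, 0.1522, 0.1809]
tool_rot: [0.151, 0.989, -0.001, 0.001]
force: [-0.4, -1.5, 7.5]
finger_gap: 0.231
gripper_force: 59.9
```

```bash
python3 st.py; python3 -c "
from h import *
cv2.imwrite('pics/w4.png',cams.snapshot('wrist')[:,:,::-1])"
```

```text
39.0 [0.61087 0.15217 0.18089] grasp [0.61086 0.15221 0.19959] [-0.36 -1.45  7.52] gap 0.231 r 0.05 ang 14.73 Ftan -1.31
```

View pics/w4.png

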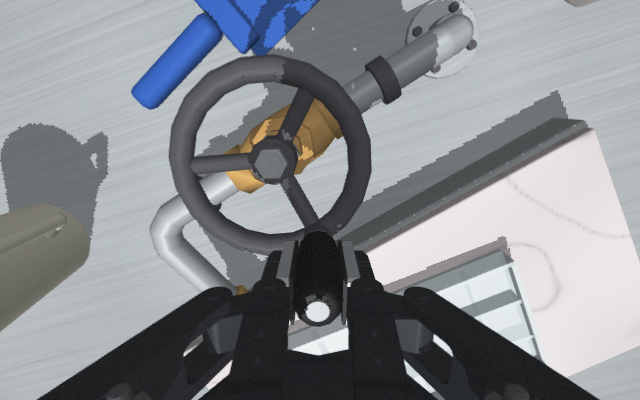

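The handle is held between the pads, with its cap at (318,312). The wheel stands at the stop's angle two turns on, and the scraper and jug are untouched.

```bash
python3 -c "
from station import order
print(order.sign_off())"
```

```text
the job is handed in; nothing more can be done
None
```

I wound the valve shut onto its stop and backed it off two full turns, ending 0.1° short of the mark by my measurement; I signed off at 39 s with the gripper still holding the handle and the wheel at rest.

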